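# Set a spring-return probe boom to the red scale marker and hold it

### The job

The probe boom above the circuit board is locked in its retracted position. Push its blue lock button all the way in, then take the boom by its black knob, pull it out against its return spring until the yellow pointer lines up with the red marker on the scale, and finish still holding it there, because the spring would pull it back. Leave the red marker and the other things on the bench where they are.

Things in the scene. Friction and masses are not known exactly. Their poses are not given: they have to be found in the camera images.
- stand: Fixed stand of the telescoping boom. Origin on the bench straight below the lock button; x along the boom, the way it extends, z up. Base plate x -150 to 20 mm, 110 mm wide; above it an aluminium sleeve 34 mm square, x -130 to 50 mm, top at z 118 mm. Black rule along its -y side (y -36 to -62 mm, x -20 to 305 mm, top at z 100 mm), a white tick every 10 mm, every fifth longer.
- lock (a joint): Travel of the blue lock button in m: 0 = up (boom locked), 0.008 = fully in (boom free). It moves straight down with about 2.5 N of friction, has no spring and stays where it is pushed; the boom is free from 0.0045 on. While it is up a steel pin inside stops the boom after 1.5 mm.
- lock_top (a point): Centre of the top face of the blue round lock button, 22 mm in diameter, on top of the sleeve; at the start 134 mm above the bench and 11 mm above the black collar round it (32 mm in diameter), 3 mm above the collar when fully in.
- boom (a joint): Extension of the boom in m: 0 = retracted (start), up to 0.15, moving along the stand's +x. A spring pulls it back with about 3 N at 0 and 4.8 N at 0.15; let go, it slides back to 0.
- knob: Upright round black knob, 20 mm in diameter, 42 mm tall, with a 24 mm rim over its top 6 mm, swivelling freely on the boom's grey end block (34 mm cube, top 118 mm above the bench); slides with the boom. Origin: centre of the knob's underside; z up. At the start 135 mm along the stand's x from the lock button. A probe loop hangs below the block, down to 30 mm above the bench.
- pointer_tip (a point): Tip of the thin yellow pointer (3 mm wide) on the side of the boom's end block, level with the knob's axis along the boom and 34 mm to its -y side, 104 mm above the bench; slides with the boom.
- marker_tip (a point): Red marker clip (6 mm wide) on the black rule: middle of its edge next to the boom, 36 mm to the -y side of the boom's axis, 104 mm above the bench (clip's top 106 mm). Axes as the stand's. 50 to 130 mm ahead of the pointer at the start; lined up when both have the same x along the boom. Held on the rule by friction.
- marker (a joint): Place of the red marker along the rule in m; the boom extension that lines the pointer up with it is this value + 0.05.
- pcb: Bystander: green circuit board 160 x 110 mm on four feet, with metal shield cans up to 20 mm high, lying loose on the bench under the boom. Origin at the centre of its underside.
- notes: Bystander: pad of yellow notes 75 x 75 x 14 mm on the bench. Origin at the centre of its underside.
- screwdriver: Bystander: orange-handled screwdriver lying on the bench on the robot's side of the boom, about 200 mm long and under 35 mm high. Origin under its middle.
- carton: Bystander: cardboard box 110 x 90 x 60 mm on the bench on the far side of the boom. Origin at the centre of its underside.

How it is judged (in metres and radians):
On the way, in this order (a step that is already met when the one before it is completed fails the run):
1. the lock button is pushed in while the boom is still retracted (value of joint lock above 0.006 m and value of joint boom below 0.005 m), for 0.1 s.
2. the boom is drawn out by its knob (value of joint boom above 0.02 m and contact force between the fingers and knob above 1 N), for 0.1 s.
At the end, for the whole second after the job is handed in: The program finishes holding: the fingers press on the knob (more than 1 N) and the boom stands still (under 10 mm/s) with the pointer within 4 mm of the red marker along the boom, the lock button in (more than 6 of 8 mm) (x of pointer_tip in the frame of marker_tip between -0.004 and 0.004 m and value of joint lock above 0.006 m and contact force between the fingers and knob above 1 N and velocity of joint boom between -0.01 and 0.01 m/s); the arm keeps its last pose, push and grip.
It fails at once if the red marker is shifted by more than 3 mm (distance of marker_tip from where it was at the start of the episode above 0.003 m).
It fails at once if the circuit board is shifted by more than 15 mm (distance of pcb from where it was at the start of the episode above 0.015 m).
It fails at once if the note pad is shifted by more than 15 mm (distance of notes from where it was at the start of the episode above 0.015 m).
It fails at once if the screwdriver is shifted by more than 15 mm (distance of screwdriver from where it was at the start of the episode above 0.015 m).
It fails at once if the carton is shifted by more than 15 mm (distance of carton from where it was at the start of the episode above 0.015 m).
It also fails if it takes over 38 s, if anything falls off the work surface, if the arm or the gripper's body presses on something with over 40 N, if the wrist force passes 120 N, or if a joint passes its speed limit or range.

### The arm

A 6-joint arm with a two-finger parallel gripper is mounted at the origin on the work surface. World frame = base frame: x ahead of the robot, y to its left, z up, the work surface at z = 0. Lengths are in m, angles in degrees, forces in N, time in s.
With the tool pointing down it reaches from about 0.375 to 0.9 m from the base axis. Payload 3.1 kg.
Tool frame: the origin (TCP) lies at the very end of the fingers, on their centre line; the grasp point (between the pads) lies behind it (bot.grip_depth is the z of the grasp point in the tool frame, in m); z points along the fingers, y is the direction in which the jaws open and shut (so a half turn about z gives the same grasp; the last joint's range is limited). The gripper opens to 87 mm and grips with 3 to 60 N. Pads are 19 mm wide; open, the fingers measure 117 mm over their backs; the gripper's body (75 mm by 190 mm) begins 51 mm behind the grasp point.
Start: joints at [-83.795, 30.224, 82.088, -0, 67.689, -10.227], TCP at [0.177, -0.599, 0.223] pointing down, gripper open.
Joint ranges: [-176.69, 176.69], [-43.24, 126.21], [12.49, 139.97], [-82, 262], [0, 151.66], [-163.58, 163.58]. Speed limits (degrees/s): [159.86, 159.86, 180, 180, 180, 180].

### API

Orientations are given as a 3x3 rotation matrix whose columns are the frame's x, y, z axes.
In Python, from rig import bot, vision gives the robot as it stands. The module is installed in compiled form; this text tells all that it offers.
- The arm moves only by the shell command python3 -m jog 'ROWS'. ROWS is JSON, a list of rows, each a list of 3 entries, a list of its own where there are three numbers: the shift along the tool's x, y, z in mm, then the turn, a rotation vector about the tool's x, y, z in degrees, then the closure, from 0 (fully open) to 1 (shut). In form: [[[dx, dy, dz], [wx, wy, wz], fingers], ...]. A call has 1 to 12 rows; each row is the pose to reach, as a shift and turn from the pose commanded when the call began, along the tool's axes at that moment; what a row does not reach only later rows make up. A row lasts 1/12 s, in which the tool goes at most 41.7 mm and 7.16 degrees, less where a joint would pass 70% of its speed; a pose out of reach is approached as far as the arm can. A call with a gripper value outside its range is refused whole. The fingers move at their own pace and stop on an object; the grip force is fixed at half the most. Time passes only in rows, so rows that repeat a pose let the fingers close. It gives the time, the measured TCP pose, the force and the opening at its end, in the units of the state.
- bot.read_state(): the state, without advancing time (a new reading comes with each control period).
- vision.capture(name): name is "scene" or "top" or "wrist"; returns the picture (384x512x3 uint8, red, green, blue); there is no depth.
- vision.camera_info(name): a dict with "intrinsics" (3x3 intrinsics, pixels), "camera_from_world" (4x4, takes a point from world to camera coordinates); the wrist camera has in their place "mount" (4x4, takes a point from camera to tool coordinates, whose origin is the TCP and whose axes are the flange's). Camera axes: x right, y up, looking along -z (the intrinsics and any distortion apply to the point x, -y, -z); pixel columns grow to the right and rows downward; lengths in m; the calibration is good to about 2 mm. A picture is of the moment at which its call begins: read the wrist's pose just before it. camera_info takes no time and is no camera call.
- bot.hand_in(): hands the job in, once; it reports no verdict.
The state is a dict: "time_s": time; "joint_positions": joint angles; "qvel": joint speeds; "tau": joint torques, N m; "position": TCP position; "tcp_rot": TCP orientation; "force": force on the tool from outside, world axes, zero at the start; "moment": the same for the moment, N m; "opening": opening from 0.0 (shut) to 1.0 (fully open).
Only numpy, scipy, OpenCV 4.12 (cv2) and the standard library are available. Lean on these libraries where they do the work, as an engineer would, in place of code of your own. Each camera call takes 0.05 s, during which the arm holds its last target. There are 200 camera calls.

## Working session

There is one attempt and no reset: what is moved stays moved. The work goes in short steps, Python scripts to look and compute and a shell command to move; the robot and the scene stay as the last step left them, time stands still between calls to the robot, and variables do not carry over. Pictures are saved under pics/ and viewed, about 8 in all and at most 12, crops included, and the job is handed in when it is done.

```bash
mkdir -p pics; cat > h.py <<'E'
import numpy as np, cv2
from rig import bot, vision
def cam(n, T=None):
    i=vision.camera_info(n); K=np.array(i["intrinsics"])
    if n=="wrist":
        s=bot.read_state(); W=np.eye(4); W[:3,:3]=s["tcp_rot"]; W[:3,3]=s["position"]
        C=np.linalg.inv(W@np.array(i["mount"]))
    else: C=np.array(i["camera_from_world"])
    return K,C
def ray(kc,u,v):
    K,C=kc; d=np.linalg.inv(K)@[u,v,1]; d=np.array([d[0],-d[1],-d[2]])
    Wc=np.linalg.inv(C); return Wc[:3,3],Wc[:3,:3]@d
def onz(kc,u,v,z):
    o,d=ray(kc,u,v); return o+d*(z-o[2])/d[2]
def proj(kc,p):
    K,C=kc; q=C[:3,:3]@np.array(p)+C[:3,3]; q=K@[q[0],-q[1],-q[2]]; return q[:2]/q[2]
E
python3 - <<'E'
from h import *
for n in ["scene","top"]:
    im=vision.capture(n); cv2.imwrite(f"pics/{n}0.png",cv2.resize(im[:,:,::-1],(800,600),interpolation=cv2.INTER_CUBIC)); np.save(f"pics/{n}0.npy",im)
    i=vision.camera_info(n); print(i, ray(cam(n),256,192))
s=bot.read_state(); print(s["position"],s["tcp_rot"],s["force"],s["time_s"],bot.grip_depth); print(vision.camera_info("wrist"))
E
```

```text
{'intrinsics': array([[480.84031208,   0.        , 251.81781692],
       [  0.        , 480.84031208, 183.40545447],
       [  0.        ,   0.        ,   1.        ]]), 'camera_from_world': array([[ 0.66788218,  0.74426002, -0.00322872, -0.35212279],
       [-0.63920415,  0.5758188 ,  0.50975559,  0.33550389],
       [ 0.38124986, -0.33839287,  0.86031321, -1.29691267],
       [ 0.        ,  0.        ,  0.        ,  1.        ]])} (array([ 0.94407979, -0.36998453,  0.94358921]), array([-0.36401571,  0.33457399, -0.86945267]))
{'intrinsics': array([[404.25597765,   0.        , 249.91426816],
       [  0.        , 404.25597765, 189.08981608],
       [  0.        ,   0.        ,   1.        ]]), 'camera_from_world': array([[-1.47722883e-02, -9.99890488e-01, -8.89191165e-04,
        -3.00773812e-02],
       [ 9.91850882e-01, -1.47660475e-02,  1.26545610e-01,
        -5.80129243e-01],
       [-1.26544881e-01,  9.87423187e-04,  9.91960391e-01,
        -9.26947244e-01],
       [ 0.00000000e+00,  0.00000000e+00,  0.00000000e+00,
         1.00000000e+00]])} (array([ 0.45765696, -0.03772501,  0.99288101]), array([ 0.1191823 , -0.01593363, -0.99288476]))
[ 0.17676081 -0.59878017  0.22167999] [[ 9.59138656e-01  2.82936343e-01 -2.52723745e-04]
 [ 2.82936286e-01 -9.59136721e-01  1.95156369e-03]
 [ 3.09771668e-04 -1.94332489e-03 -9.99998064e-01]] [-0.52140445 -0.46223712  0.63660485] 0.1 -0.0187
{'intrinsics': array([[290.21029758,   0.        , 252.02139319],
       [  0.        , 290.21029758, 188.09649374],
       [  0.        ,   0.        ,   1.        ]]), 'mount': array([[ 2.97332374e-04,  9.51728660e-01,  3.06940499e-01,
         8.53657308e-02],
       [ 9.99999770e-01, -9.56223464e-05, -6.72201222e-04,
        -7.06965932e-05],
       [-6.10402798e-04,  3.06940628e-01, -9.51728469e-01,
        -1.62871123e-01],
       [ 0.00000000e+00,  0.00000000e+00,  0.00000000e+00,
         1.00000000e+00]])}
```

View pics/top0.png

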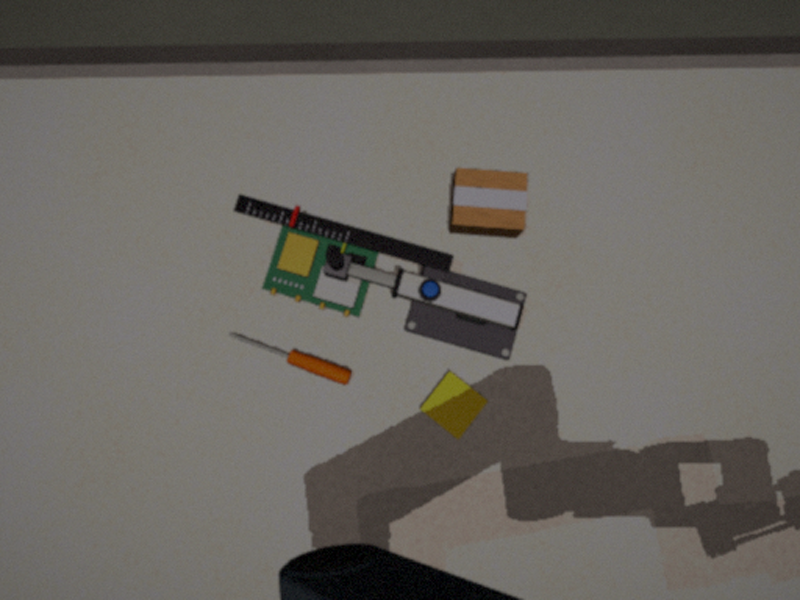

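View pics/scene0.png

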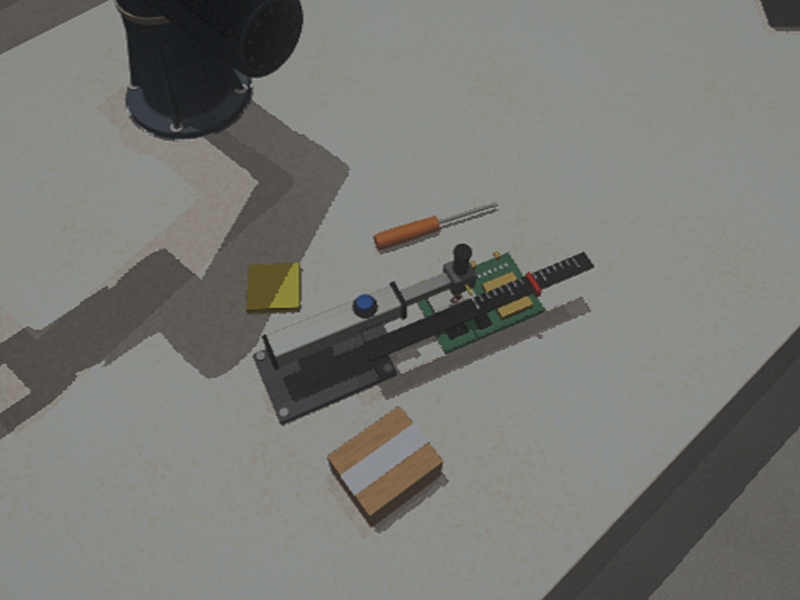

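The top view (shown at 1.56x) has the blue button at (430,289), the knob at (335,258), the red marker at (295,215) and the yellow pointer at (343,247). The scene view shows the same things, and the area above the boom is free. I'll measure them with colour masks next.

```bash
cat >> h.py <<'E'
def blob(im,kind):
    h=cv2.cvtColor(im,cv2.COLOR_RGB2HSV); H,S,V=[h[...,k].astype(int) for k in range(3)]
    m={"blue":(abs(H-108)<12)&(S>130)&(V>50),"red":((H<6)|(H>174))&(S>150)&(V>70),"yel":(abs(H-29)<6)&(S>120)&(V>70)}[kind]
    n,l,st,c=cv2.connectedComponentsWithStats(m.astype(np.uint8))
    return [(st[k,4],c[k].round(1).tolist(),st[k,:4].tolist()) for k in sorted(range(1,n),key=lambda k:-st[k,4])[:4] if st[k,4]>3]
def tri(a,b):
    (o,d),(p,e)=a,b; t=np.linalg.lstsq(np.c_[d,-e],p-o,rcond=None)[0]; x,y=o+d*t[0],p+e*t[1]; return (x+y)/2,np.linalg.norm(x-y)
E
python3 - <<'E'
from h import *
ims={n:np.load(f"pics/{n}0.npy") for n in ["scene","top"]}
for n in ims:
    for k in ["blue","red","yel"]: print(n,k,blob(ims[n],k))
kb={n:cam(n) for n in ims}
P={}
for k in ["blue","red"]:
    u=[blob(ims[n],k)[0][1] for n in ["top","scene"]]
    z={"blue":.132,"red":.104}[k]
    print(k,tri(ray(kb["top"],*u[0]),ray(kb["scene"],*u[1])),onz(kb["top"],*u[0],z),onz(kb["scene"],*u[1],z))
s=1.5625
print("knob top",onz(kb["top"],333/s,258/s,.15),onz(kb["scene"],462/s,252/s,.16))
# base plate bolts / rule ends for direction at z=.1
for n,a,b in [("top",(240,196),(452,256)),("scene",(588,254),(372,345))]:
    A,B=[onz(kb[n],x/s,y/s,.1) for x,y in (a,b)]; print(n,A,B)
for n in ims:
    im=ims[n]; u,v=(215,162) if n=="top" else (298,182)
    cv2.imwrite(f"pics/c_{n}.png",cv2.resize(im[v-45:v+45,u-60:u+60,::-1],(400,300),interpolation=cv2.INTER_CUBIC))
a=np.hstack([cv2.imread(f"pics/c_{n}.png") for n in ims]); cv2.imwrite("pics/c.png",a)
E
```

```text
scene blue [(np.int32(75), [233.0, 192.8], [228, 189, 11, 9])]
scene red [(np.int32(35), [341.0, 180.1], [337, 174, 9, 13])]
scene yel [(np.int32(522), [180.1, 184.2], [158, 168, 34, 30]), (np.int32(13), [160.6, 180.5], [159, 178, 5, 6]), (np.int32(11), [167.2, 169.3], [164, 169, 8, 2]), (np.int32(10), [299.2, 184.3], [298, 182, 4, 6])]
top blue [(np.int32(89), [275.0, 184.5], [270, 180, 11, 10])]
top red [(np.int32(41), [187.8, 138.3], [185, 132, 7, 13])]
top yel [(np.int32(625), [287.7, 255.7], [269, 238, 39, 39]), (np.int32(370), [190.5, 164.1], [178, 149, 26, 28]), (np.int32(13), [219.2, 158.5], [218, 156, 4, 6]), (np.int32(6), [291.8, 277.7], [291, 277, 3, 3])]
blue (array([ 0.57642496, -0.09254588,  0.13349104]), np.float64(2.7200239159116675e-05)) [ 0.57662326 -0.0926522   0.132     ] [ 0.57575581 -0.09202389  0.132     ]
red (array([0.68815823, 0.09947343, 0.10551198]), np.float64(0.00021822409382609285)) [0.68848196 0.09961714 0.104     ] [0.68774906 0.10042229 0.104     ]
knob top [0.61752044 0.03860563 0.15      ] [0.61671853 0.03510535 0.16      ]
top [0.72063654 0.17810492 0.1       ] [ 0.62736804 -0.12779607  0.1       ]
scene [0.70677446 0.1890879  0.1       ] [ 0.61538549 -0.11466834  0.1       ]
```

View pics/c.png

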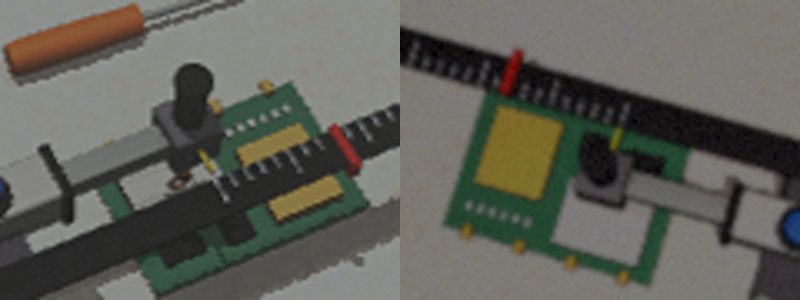

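The heights agree with what's given: button 0.1335, marker 0.1055. The rule runs at about 73.1°, and the knob predicted at (0.615,0.037) matches what I measured. The extension needed is about 81 mm. I'll move above the lock with the fingers shut and the jaw axis along the boom, which puts the wrist camera on the rule side.

```bash
R='[[527,-372,20],[0,0,33.4],1]'; python3 -m jog '[[[527,-372,20],[0,0,33.4],1],[[527,-372,20],[0,0,33.4],1],[[527,-372,20],[0,0,33.4],1],[[527,-372,20],[0,0,33.4],1],[[527,-372,20],[0,0,33.4],1],[[527,-372,20],[0,0,33.4],1],[[527,-372,20],[0,0,33.4],1],[[527,-372,20],[0,0,33.4],1],[[527,-372,20],[0,0,33.4],1],[[527,-372,20],[0,0,33.4],1],[[527,-372,20],[0,0,33.4],1],[[527,-372,20],[0,0,33.4],1]]'
cat > st.py <<'E'
from h import *
import sys
s=bot.read_state(); R=np.array(s["tcp_rot"]); p=np.array(s["position"])
print("t",s["time_s"],"p",p.round(4),"yang",np.degrees(np.arctan2(R[1,1],R[0,1])).round(2),"zax",R[:,2].round(4),"F",np.round(s["force"],1),"op",s["opening"],"q",np.round(s["joint_positions"],1))
if len(sys.argv)>3:
    print("tool delta mm to target",(R.T@(np.array([float(a) for a in sys.argv[1:4]])-p)*1000).round(1))
E
python3 st.py .5765 -.0925 .150
```

```text
time_s: 1.1
position: [0.4869, -0.2065, 0.2068]
tcp_rot: [[0.956, -0.292, -0.001], [-0.292, -0.956, 0.0], [-0.001, -0.0, -1.0]]
force: [-0.1, -0.9, 0.3]
opening: 0.168
t 1.1 p [ 0.4869 -0.2065  0.2068] yang -106.97 zax [-5.e-04  3.e-04 -1.e+00] F [-0.1 -0.9  0.3] op 0.16845676430557047 q [-35.1  24.   96.8  -0.   59.2  71.9]
tool delta mm to target [  52.5 -135.2   56.8]
```

```bash
python3 -m jog '[[[30,-90,20],[0,0,0],1],[[30,-90,20],[0,0,0],1],[[30,-90,20],[0,0,0],1],[[30,-90,20],[0,0,0],1],[[30,-90,20],[0,0,0],1],[[30,-90,20],[0,0,0],1]]' >/dev/null; python3 st.py .5765 -.0925 .150
python3 - <<'E'
from h import *
kc=cam("wrist"); im=vision.capture("wrist")
print([(n,blob(im,n)) for n in ["blue","red","yel"]])
for k,z in [("blue",.134),("red",.106),("yel",.104)]:
    for b in blob(im,k)[:2]: print(k,b[0],onz(kc,*b[1],z))
x=np.array([.2905,.957,0])
for p in ([.5765,-.0925,.134],): print(proj(kc,p))
cv2.imwrite("pics/w1.png",cv2.resize(im[:,:,::-1],(768,576)))
E
```

```text
t 1.6 p [ 0.5405 -0.1321  0.1871] yang -107.0 zax [-7.e-04 -4.e-04 -1.e+00] F [-0.8 -0.   0.4] op 0.0023928340611146792 q [-25.2  27.6  94.1  -0.   58.3  81.8]
tool delta mm to target [ 22.9 -48.4  37. ]
[('blue', [(np.int32(649), [189.6, 177.7], [175, 164, 29, 29])]), ('red', []), ('yel', [(np.int32(892), [20.8, 138.8], [0, 128, 45, 27]), (np.int32(468), [283.5, 236.3], [267, 225, 45, 19]), (np.int32(21), [252.0, 263.3], [251, 260, 3, 8]), (np.int32(18), [86.7, 194.3], [85, 191, 4, 7])])]
blue 649 [ 0.57771404 -0.09288203  0.134     ]
yel 892 [0.64506032 0.03989321 0.104     ]
yel 468 [ 0.49202434 -0.14813735  0.104     ]
[189.69480165 179.28337814]
```

View pics/w1.png

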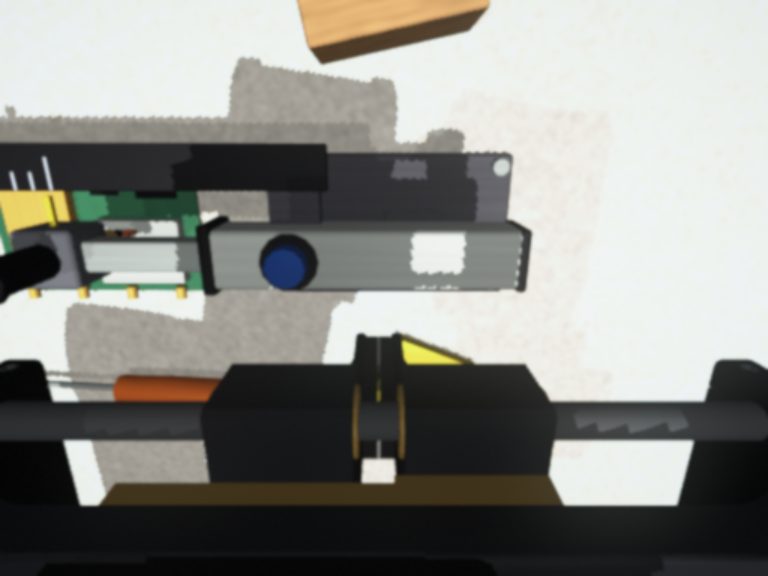

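The wrist view has the button at (284,268) of 768 px. That puts it at (0.5777,-0.0929), within about 1 mm of my estimate, and the sleeve is level in the image, so the yaw is right. Next is to go above the button.

```bash
python3 -m jog '[[[0,0,0],[0,0,0],1],[[0,0,0],[0,0,0],1]]'>/dev/null; python3 st.py .577 -.0927 .14
```

```text
t 1.8167 p [ 0.5406 -0.1326  0.1874] yang -107.1 zax [ 3.e-04 -3.e-04 -1.e+00] F [0.4 0.  0. ] op 0.008366238096110444 q [-25.3  27.5  94.1  -0.   58.3  81.8]
tool delta mm to target [ 23.  -48.8  47.4]
```

```bash
python3 -m jog '[[[23,-49,20],[0,0,0.1],1],[[23,-49,47],[0,0,0.1],1],[[23,-49,47],[0,0,0.1],1],[[23,-49,47],[0,0,0.1],1],[[23,-49,47],[0,0,0.1],1]]'>/dev/null; python3 st.py .577 -.0927 .126
```

```text
t 2.2333 p [ 0.5772 -0.0919  0.1406] yang -107.11 zax [-0.e+00 -4.e-04 -1.e+00] F [0.1 0.2 0.7] op 0.00615576781789261 q [-20.   33.1  92.4  -0.   54.4  87.1]
tool delta mm to target [ 0.   0.8 14.6]
```

```bash
for i in 1; do python3 -m jog '[[[0,0,5],[0,0,0],1],[[0,0,8],[0,0,0],1],[[0,0,10],[0,0,0],1],[[0,0,12],[0,0,0],1],[[0,0,13],[0,0,0],1],[[0,0,13],[0,0,0],1]]'>/dev/null; python3 st.py; done; python3 -m jog '[[[0,0,1],[0,0,0],1],[[0,0,1],[0,0,0],1]]'>/dev/null; python3 st.py
```

```text
t 2.7333 p [ 0.5778 -0.0915  0.1274] yang -107.08 zax [ 1.2e-03 -8.0e-04 -1.0e+00] F [ 0.2 -2.2  2.8] op 0.006794833679231583 q [-19.9  34.2  92.9  -0.   52.8  87.2]
t 2.9 p [ 0.5778 -0.0914  0.1264] yang -107.06 zax [ 9.e-04 -8.e-04 -1.e+00] F [-0.2 -1.9  3.5] op 0.004832870850426719 q [-19.9  34.3  93.   -0.   52.7  87.2]
```

```bash
python3 -m jog '[[[0,0,1],[0,0,0],1],[[0,0,1],[0,0,0],1]]'>/dev/null; python3 st.py;  python3 -m jog '[[[0,0,0.5],[0,0,0],1],[[0,0,1],[0,0,0],1],[[0,0,1],[0,0,0],1]]'>/dev/null; python3 st.py
```

```text
t 3.0667 p [ 0.5779 -0.0914  0.1263] yang -107.05 zax [ 0.0012 -0.001  -1.    ] F [-1.2 -1.6  8.8] op 0.004254682714789171 q [-19.9  34.3  93.   -0.   52.6  87.2]
t 3.3167 p [ 0.578  -0.0914  0.1262] yang -107.04 zax [ 0.0017 -0.0013 -1.    ] F [-2.5 -2.2 12.8] op 0.006590663297201265 q [-19.9  34.3  93.   -0.   52.6  87.2]
```

The button stops hard at z = 0.126, which is the fully-in height, with 12.8 N of resistance. I'll go up, open, and move over the knob.

```bash
python3 -m jog '[[[0,0,-30],[0,0,0],1],[[0,0,-62],[0,0,0],0],[[0,-35,-62],[0,0,0],0],[[0,-70,-62],[0,0,0],0],[[0,-105,-62],[0,0,0],0],[[0,-135,-62],[0,0,0],0],[[0,-135,-62],[0,0,0],0],[[0,-135,-62],[0,0,0],0],[[0,-135,-62],[0,0,0],0],[[0,-135,-62],[0,0,0],0]]'>/dev/null; python3 st.py .6164 .0364 .124
python3 - <<'E'
from h import *
kc=cam("wrist"); im=vision.capture("wrist"); np.save("pics/w2.npy",im)
for k,z in [("blue",.126),("red",.106),("yel",.104)]:
    for b in blob(im,k)[:3]: print(k,b,onz(kc,*b[1],z))
for p in ([.6164,.0364,.16],[.6164,.0364,.118]): print(proj(kc,p)*1.5)
cv2.imwrite("pics/w2.png",cv2.resize(im[:,:,::-1],(768,576)))
E
```

```text
t 4.15 p [0.6163 0.0373 0.1856] yang -107.12 zax [-1.6e-03  1.0e-04 -1.0e+00] F [ 0.8 -1.1  0.4] op 0.6025033701040121 q [ -6.9  32.1  85.3  -0.   62.7 100.2]
tool delta mm to target [ 0.5  0.8 61.6]
blue (np.int32(542), [416.9, 203.1], [404, 191, 27, 25]) [ 0.57710503 -0.09186741  0.126     ]
red (np.int32(358), [154.5, 135.3], [149, 117, 13, 39]) [0.69080277 0.09903639 0.106     ]
yel (np.int32(182), [169.1, 172.6], [164, 157, 13, 28]) [0.65721731 0.10027512 0.104     ]
yel (np.int32(73), [252.4, 167.4], [251, 158, 4, 20]) [0.6403309  0.02968928 0.104     ]
yel (np.int32(66), [448.6, 259.2], [442, 254, 14, 11]) [ 0.49801092 -0.12405762  0.104     ]
[380.20666543 330.86191383]
[379.75450919 299.97433203]
```

View pics/w2.png

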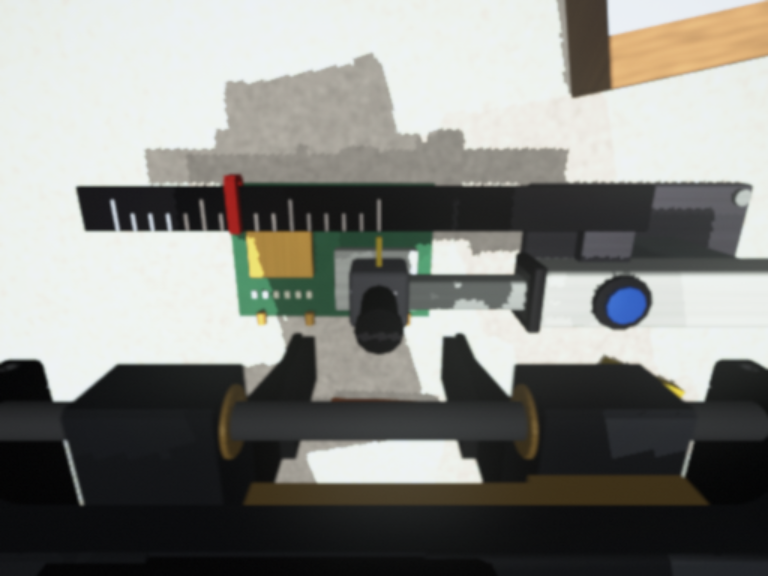

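The wrist view has the knob top at (379,332), matching the prediction (380,331). The pointer is at (379,250) and the marker at (233,203), so they are about 81 mm apart. The fingers straddle the knob, and the lock button sits lower than before. Now I'll lower and grip.

```bash
python3 -m jog '[[[0,0.8,0],[0,0,0],0],[[0,0.8,30],[0,0,0],0],[[0,0.8,60],[0,0,0],0],[[0,0.8,64],[0,0,0],0],[[0,0.8,64],[0,0,0],0],[[0,0.8,64],[0,0,0],0]]'>/dev/null; python3 st.py .6164 .0364 .1215;  python3 -m jog '[[[0,0,0],[0,0,0],1],[[0,0,0],[0,0,0],1],[[0,0,0],[0,0,0],1],[[0,0,0],[0,0,0],1],[[0,0,0],[0,0,0],1],[[0,0,0],[0,0,0],1],[[0,0,0],[0,0,0],1],[[0,0,0],[0,0,0],1],[[0,0,0],[0,0,0],1],[[0,0,0],[0,0,0],1]]'>/dev/null; python3 st.py
```

```text
t 4.7 p [0.6173 0.0367 0.1227] yang -107.12 zax [ 5.e-04 -0.e+00 -1.e+00] F [-0.2  0.1  0.2] op 0.9889802171471013 q [ -6.9  36.7  88.1   0.   55.2 100.2]
tool delta mm to target [-0.8  0.5  1.2]
t 5.5333 p [0.6168 0.0373 0.122 ] yang -107.07 zax [-2.e-04  0.e+00 -1.e+00] F [-0.6  1.  -0. ] op 0.3254572676820728 q [ -6.9  36.8  88.1   0.   55.1 100.2]
```

```bash
python3 -m jog '[[[0,0,0],[0,0,0],1],[[0,0,0],[0,0,0],1],[[0,0,0],[0,0,0],1],[[0,0,0],[0,0,0],1],[[0,0,0],[0,0,0],1]]'>/dev/null; python3 st.py
```

```text
t 5.95 p [0.6167 0.0371 0.1221] yang -107.07 zax [-3.e-04 -3.e-04 -1.e+00] F [-0.3 -1.6  1.1] op 0.24995943492228534 q [ -6.9  36.8  88.1  -0.   55.1 100.2]
```

```bash
python3 -m jog '[[[0,-3,0],[0,0,0],1],[[0,-8,0],[0,0,0],1],[[0,-16,0],[0,0,0],1],[[0,-24,0],[0,0,0],1],[[0,-32,0],[0,0,0],1],[[0,-40,0],[0,0,0],1],[[0,-48,0],[0,0,0],1],[[0,-56,0],[0,0,0],1],[[0,-64,0],[0,0,0],1],[[0,-72,0],[0,0,0],1],[[0,-80,0],[0,0,0],1],[[0,-80,0],[0,0,0],1]]'>/dev/null;python3 -m jog '[[[0,0,0],[0,0,0],1],[[0,0,0],[0,0,0],1],[[0,0,0],[0,0,0],1]]'>/dev/null; python3 st.py .6164 .0364 .122
cat > al.py <<'E'
from h import *
import sys
kc=cam("wrist"); im=vision.capture("wrist")
x=np.array([.2925,.9563,0])
for k,z in [("blue",.126),("red",.106),("yel",.104)]:
    for b in blob(im,k)[:3]: p=onz(kc,*b[1],z); print(k,b,p.round(4),(p@x).round(4))
cv2.imwrite(f"pics/{sys.argv[1]}.png",cv2.resize(im[80:260,140:380,::-1],(768,576),interpolation=cv2.INTER_CUBIC))
E
python3 al.py w3
```

```text
t 7.2 p [0.6402 0.1135 0.1221] yang -107.08 zax [-3.e-04 -2.e-04 -1.e+00] F [-0.3 -3.2  0.8] op 0.24579957548530712 q [  0.2  38.9  83.1  -0.   58.  107.3]
tool delta mm to target [-0.1 80.7  0.1]
red (np.int32(540), [250.0, 150.4], [245, 125, 11, 51]) [0.6905 0.0995 0.106 ] 0.2972
yel (np.int32(93), [252.3, 193.5], [250, 180, 6, 25]) [0.6624 0.1067 0.104 ] 0.2958
yel (np.int32(4), [281.0, 178.5], [281, 177, 1, 4]) [0.6667 0.0859 0.104 ] 0.2771
```

View pics/w3.png

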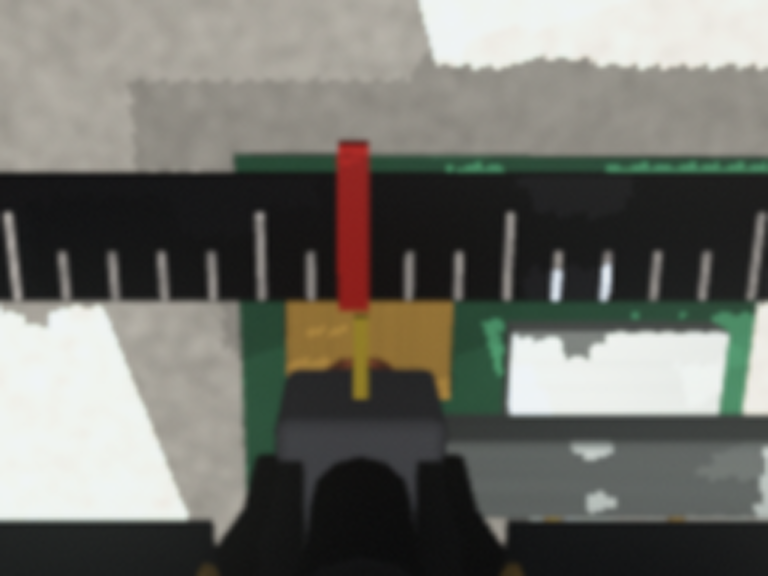

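The pointer is at x = 361 and the marker's edge at x = 353 in the crop. At about 5 px per mm the boom is about 1.5 mm short, so I'll pull that much more.

```bash
python3 -m jog '[[[0,-1.5,0],[0,0,0],1],[[0,-1.5,0],[0,0,0],1],[[0,-1.5,0],[0,0,0],1],[[0,-1.5,0],[0,0,0],1],[[0,-1.5,0],[0,0,0],1],[[0,-1.5,0],[0,0,0],1]]'>/dev/null; python3 st.py; python3 al.py w4
python3 - <<'E'
from h import *
im=vision.capture("top"); print([(k,blob(im,k)[:4]) for k in ("red","yel")])
kc=cam("top"); print(onz(kc,*blob(im,"red")[0][1],.104))
E
python3 st.py
```

```text
t 7.75 p [0.6407 0.1151 0.1221] yang -107.07 zax [-2.e-04 -1.e-04 -1.e+00] F [-1.6 -5.   1. ] op 0.24781559791185617 q [  0.4  38.9  83.   -0.   58.1 107.4]
red (np.int32(499), [252.5, 150.1], [248, 125, 10, 51]) [0.6908 0.0996 0.106 ] 0.2973
yel (np.int32(97), [252.4, 193.2], [250, 180, 6, 25]) [0.6631 0.1082 0.104 ] 0.2974
[('red', []), ('yel', [(np.int32(984), [289.8, 258.6], [269, 238, 43, 43])])]
t 7.85 p [0.6407 0.1152 0.1221] yang -107.07 zax [-1.e-04 -1.e-04 -1.e+00] F [-1.6 -4.5  1.2] op 0.2463872008088152 q [  0.4  38.9  83.   -0.   58.1 107.4]Traceback (most recent call last):
  File "<stdin>", line 3, in <module>
IndexError: list index out of range
```

View pics/w4.png

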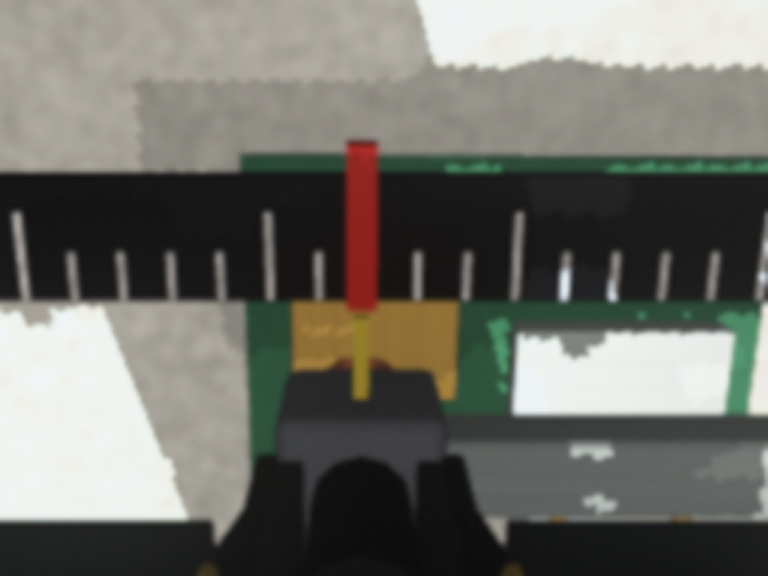

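The pointer and marker are now both at x ≈ 361 in the crop, 0.1 mm apart by ray casting. The arm is still and the fingers are still closed on the knob. Handing in.

```bash
python3 -c "
from rig import bot; print(bot.hand_in())"
```

```text
the job is handed in; nothing more can be done
None
```

I pushed the blue lock button fully in, gripped the boom by its knob, pulled it out about 82 mm to the red marker, and handed the job in still holding it there. No verdict came back.

**Last checks**
- **Alignment:** the last wrist picture has the pointer and marker in the same column, 0.1 mm apart along the boom.
- **Grip:** the gripper was stopped at an opening of 0.246 (about 21 mm, the width of the knob). It was carrying a spring pull of about 4.8 N, and the arm was still.
- **Lock button:** the push ended against a hard stop with the fingertips 126 mm above the bench, which is the fully-in height. I did not measure the button again after pulling the boom.
- **Red marker:** it stayed in place to within the measurement, about 0.3 mm.
- **Time:** about 7.9 s of the 38 s was used.

**Check that failed:** the final top-camera check did not work because no red showed up in that picture, probably because the arm blocked the view. As a result, only the wrist camera confirms the final alignment. I also made no final position check of the circuit board, notes, screwdriver or carton. The arm stayed well above all of them, and no unexpected forces appeared.

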